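Swap the parts on the drying dome and start the dryer

ROBOT

A 6-joint arm with a two-finger parallel gripper is mounted at the origin on the work surface. World frame = base frame: x ahead of the robot, y to its left, z up, the work surface at z = 0. Lengths are in m, angles in degrees, forces in N, time in s.
With the tool pointing down it reaches from about 0.25 to 0.725 m from the base axis. Payload 9.7 kg.
Tool frame: the origin (TCP) lies midway between the tips of the shut fingers; the grasp point (between the pads) lies 19 mm behind it (grip_depth is the distance from the TCP to the grasp point, in m); z points along the fingers, y is the line along which they close (so a half turn about z gives the same grasp; the last joint's range is limited). The gripper opens to 85 mm and grips with 20 to 120 N. Pads are 22 mm wide; open, the fingers measure 114 mm over their backs; the gripper's body (76 mm by 85 mm) begins 54 mm behind the grasp point. The pads swing forward as they close: fully open they stand 13 mm farther back than shut.
Start: joints at [66.979, 4.979, 10.078, 95.1, 0, 90], TCP at [0.215, 0.506, 0.231] pointing down, gripper open.
Joint ranges: [-179.16, 179.16], [-48.56, 103.87], [-65.8, 70.77], [-126.05, 130.52], [-82.76, 87.17], [-180, 180]. Speed limits (degrees/s): [127.2, 127.2, 147.25, 180, 180, 180].

INTERFACE

Orientations are given as [roll, pitch, yaw] about the fixed x, y, z axes, in that order (R = Rz(yaw) Ry(pitch) Rx(roll)).
In Python, from plant import goto, movel, movej, ungrasp, grab, wait, inverse_kinematics, state, read_camera, camera_params, MotionError, sign_off, boxes_of, cut_out, grip_depth gives the robot as it stands. The module is installed in compiled form; this text tells all that it offers. Calls block until the motion is done:
- goto(position, orientation): joint-space move of the TCP to a pose.
- movel(position, max_speed=0.15, orientation=None, guard=None): straight line of the TCP; orientation=None keeps the orientation; max_speed is the mean speed in m/s. With guard (N) it stops when the force on the tool has changed by that much, and returns True; else False.
- movej(angles): joint-space move.
- ungrasp() and grab(squeeze=None): open the fingers fully, or close them until they stop; squeeze is the grip in N (None keeps the last).
- wait(seconds).
- inverse_kinematics(position, orientation): joint angles nearest the present ones, or None.
- state(): the state.
- read_camera(name): name is "scene" or "side" or "wrist"; returns the picture (384x512x3 uint8, red, green, blue); there is no depth.
- camera_params(name): a dict with "mtx" (3x3 intrinsics, pixels), "extrinsics" (4x4, takes a point from camera to world coordinates). Camera axes: x right, y up, looking along -z (the intrinsics and any distortion apply to the point x, -y, -z); pixel columns grow to the right and rows downward; lengths in m; the calibration is good to about 2 mm. A picture is of the moment at which its call begins: read the wrist's pose just before it. camera_params takes no time and is no camera call; for the wrist camera it gives the pose at the moment of the call.
A pose or a line that the arm cannot do raises MotionError and nothing moves.
- sign_off(): hands the job in; it is judged then, once.
Trained networks look in the newest picture that a camera, given by its name, has taken for a name from the list of things; names that differ only in an ending like _2 or _b are one class to them, and where a whole thing is asked for, a point or a joint stands for the part that bears it (a point fixed in the world has none). Each returns a list of dicts, best first, with "p" (0 to 1); they miss things now and then, are a little off and sometimes report something else, mostly with a low value. They report only what shows in the picture. A call takes as long as a camera call. They do not tell look-alikes from the thing itself.
- boxes_of(camera, name): "location" ([x, y, z] in m, in world coordinates, good to about 4 mm: the middle of the surface that is visible of it).
- cut_out(camera, name): "pixels" (384x512 bool, what is visible of it).
The state is a dict: "t": time; "joints": joint angles; "joint_vel": joint speeds; "joint_efforts": joint torques, N m; "tool_pos": TCP position; "orientation": TCP orientation; "force": force on the tool from outside, world axes, zero at the start; "torque": the same for the moment, N m; "width": finger opening in m; "gripper_force": force on a finger pad.
Only numpy, scipy, OpenCV 4.12 (cv2) and the standard library are available. Lean on these libraries where they do the work, as an engineer would, in place of code of your own. Each camera call takes 0.05 s, during which the arm holds its last target. There are 200 camera calls.

TASK

Take the dry straight bar off the dome of the parts dryer and lay it flat in the plywood tray. Then balance the washed T-shaped bracket level on the top of the dome, with its stem pointing away from the switch. With the bracket balanced there, and not before, twist the spring-return switch clockwise all the way to its stop and let go so that it springs back; leave the bracket balanced and do not disturb the spray can, tin, jar and tape.

Things in the scene. Friction and masses are not known exactly. Their poses are not given: they have to be found in the camera images.
- dryer: Fixed grey bench-top parts dryer, casing 310 (x) x 150 (y) x 45 (z) mm; it may stand turned any way. Origin: centre of its underside, on the bench. A steel dome (a half ball of radius 60 mm) rises at its -x end, its axis at x = -75 mm; the switch is at x = +110 mm, y = 0.
- dome_top (a point): The topmost point of the dryer's dome, 115 mm above the bench. The dome is a ball surface of radius 60 mm whose centre is 60 mm below this point.
- switch (a joint): Black spring-return start switch on top of the dryer: 0 at rest, 1.2 rad at its stop, growing as it is turned clockwise seen from above; springs back to 0 when released; about 0.11 N m at the stop.
- switch_grip (a point): Grip point on the vertical axis of the switch, 85 mm above the bench. The grip is an upright bar 46 mm long, 14 mm thick, standing from 61 to 95 mm above the bench, on a disc of 20 mm radius (53 to 61 mm). This point's x axis runs along the bar; at rest the bar lies along the dryer's x axis.
- bar: Loose straight aluminium bar, 150 (x) x 44 (y) x 16 (z) mm, 0.28 kg; at the start balanced on the dome. Origin: centre of its underside, below its centre of mass.
- tee: Loose flat T-shaped aluminium bracket, 16 mm thick, about 0.38 kg, lying on the bench at the start. Cross-bar 44 (x) x 120 (y) mm, from x = -50.7 to -6.7 mm; stem 44 mm wide (y) from x = -6.7 to +83.3 mm. Origin: on its underside directly below its centre of mass (the balance point), 50.7 mm from the outer edge of the cross-bar; z up.
- stem_end (a point): Middle of the end face of the T-bracket's stem (x = +83.3, z = 8 mm in its frame).
- tray: Fixed open plywood tray, outside 200 (x) x 140 (y) x 30 (z) mm, walls and floor 5 mm. Origin: centre of its underside.
- can: Bystander: aluminium spray can, 66 mm in diameter, 190 mm tall. Origin: centre of its underside.
- tin: Bystander: steel paint tin, 98 mm in diameter, 114 mm tall. Origin: centre of its underside.
- jar: Bystander: glass jar with a steel lid, 68 mm in diameter, 85 mm tall. Origin: centre of its underside.
- tape: Bystander: roll of paper tape lying flat, 104 mm in diameter, 48 mm tall. Origin: centre of its underside.
Things that resemble listed ones, but are neither listed nor needed, are in the scene too. Several things look just like the tee: the one meant starts nearest to the robot's base.

How it is judged:
By the outcome, as a careful person would: the job done as asked, in the order asked, and still so for the second after the job is handed in, with the robot touching nothing.
It also fails if it takes over 72 s, if anything falls off the work surface, if the arm or the gripper's body presses on something with over 40 N, if the wrist force passes 120 N, or if a joint passes its speed limit or range.

## Working session

There is one attempt and no reset: what is moved stays moved. The work goes in short steps, each a Python script; the robot and the scene stay as the last script left them, time stands still between calls to the robot, and variables do not carry over. Pictures are saved under pics/ and viewed, at most 10 in all, crops included, and the job is handed in when it is done.

```bash
mkdir -p pics
python3 - <<'E'
from plant import *
import cv2,numpy as np
ims=[]
for c in ["scene","side"]:
    im=read_camera(c); cv2.imwrite(f"pics/{c}0.png",im[:,:,::-1])
    p=camera_params(c); print(c,np.round(p["mtx"],1).tolist(),np.round(p["extrinsics"],4).tolist(),[k for k in p])
    for n in ["dryer","switch","bar","tee","tray","can","tin","jar","tape"]:
        print(n,[(np.round(b["location"],3).tolist(),round(b["p"],2)) for b in boxes_of(c,n)])
s=state();print(s["t"],s["width"],grip_depth)
E
```

```text
scene [[421.3, 0.0, 253.4], [0.0, 421.3, 195.4], [0.0, 0.0, 1.0]] [[0.8006, -0.5122, 0.3108, 0.994], [0.5991, 0.6853, -0.414, -0.5594], [-0.0009, 0.5177, 0.8556, 1.4285], [0.0, 0.0, 0.0, 1.0]] ['mtx', 'extrinsics']
dryer [([0.546, -0.003, 0.047], 0.72)]
switch [([0.546, -0.002, 0.045], 0.58), ([0.472, -0.059, 0.084], 0.49)]
bar [([0.599, 0.074, 0.133], 0.88)]
tee [([0.42, 0.325, 0.02], 0.85), ([0.526, 0.554, 0.012], 0.83), ([0.295, 0.554, 0.012], 0.59)]
tray []
can [([0.726, 0.252, 0.142], 0.85)]
tin [([0.721, -0.268, 0.11], 0.77), ([0.6, 0.073, 0.132], 0.52)]
jar [([0.645, 0.4, 0.084], 0.57)]
tape [([0.666, -0.397, 0.047], 0.73), ([0.548, -0.004, 0.05], 0.65), ([0.471, -0.056, 0.084], 0.18), ([0.598, 0.075, 0.132], 0.16)]
side [[428.6, 0.0, 251.8], [0.0, 428.6, 190.3], [0.0, 0.0, 1.0]] [[0.9998, 0.014, -0.0134, 0.4734], [-0.0189, 0.5498, -0.8351, -0.981], [-0.0044, 0.8352, 0.5499, 0.8021], [0.0, 0.0, 0.0, 1.0]] ['mtx', 'extrinsics']
dryer [([0.532, -0.018, 0.041], 0.78)]
switch [([0.467, -0.063, 0.079], 0.7)]
bar [([0.59, 0.067, 0.129], 0.65)]
tee [([0.516, 0.547, 0.016], 0.93), ([0.424, 0.316, 0.014], 0.9), ([0.294, 0.542, 0.012], 0.73)]
tray [([0.435, -0.345, 0.004], 0.97)]
can [([0.715, 0.246, 0.114], 0.9)]
tin [([0.705, -0.291, 0.095], 0.6)]
jar [([0.644, 0.391, 0.053], 0.74)]
tape [([0.655, -0.41, 0.041], 0.57), ([0.437, -0.344, 0.005], 0.17)]
1.0 0.08542329793715905 0.0187
```

```bash
ls -la .
```

```text
total 12
drwxr-xr-x  3 agent agent 4096 Nov 30 05:22 .
drwxr-xr-x 23 root  root  4096 Nov 30 05:22 ..
drwxr-xr-x  2 agent agent 4096 Nov 30 05:22 pics
```

View pics/scene0.png

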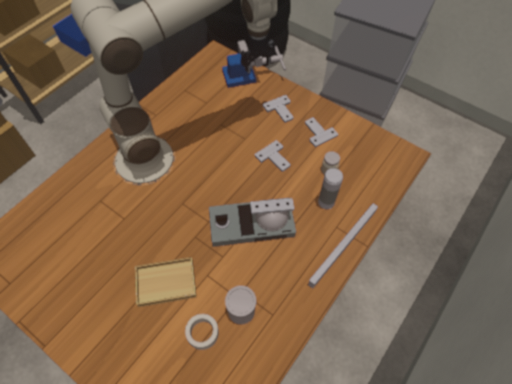

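View pics/side0.png

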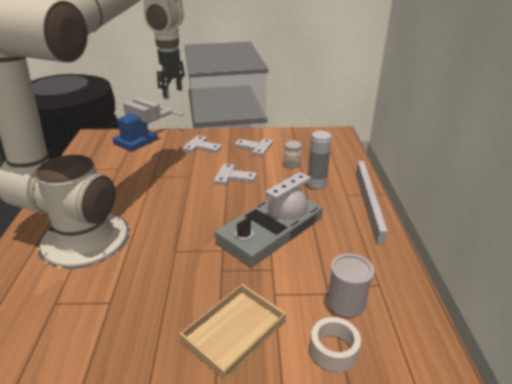

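Tee look-alikes: scene pixels (272,155) at (0.42,0.32), (279,108) at (0.295,0.55) and (320,131) at (0.52,0.55). The nearest to the base is the one at (272,155), 0.53 m away. The dome carrying the bar is at scene (272,212), the switch at (222,220) and the tray at (166,282). Next I look at each from the wrist camera.

```bash
cat > h.py <<'E'
from plant import *
import numpy as np, cv2, pickle
from scipy.optimize import minimize
from scipy.spatial.transform import Rotation as R
def look(cam,names,fn=None):
    p=camera_params(cam); im=read_camera(cam)
    if fn: cv2.imwrite(f"pics/{fn}.png",im[:,:,::-1])
    d=dict(cam=p,im=im,m={})
    for n in names:
        d["m"][n]=[(c["p"],c["pixels"]) for c in cut_out(cam,n)]
    return d
def proj(p,X):
    X=np.asarray(X,float); E=np.array(p["extrinsics"])
    c=(X-E[:3,3])@E[:3,:3]; c=c*[1,-1,-1]
    u=c@np.array(p["mtx"]).T; return u[:,:2]/u[:,2:]
def ray(p,uv,z):
    E=np.array(p["extrinsics"]); k=np.linalg.inv(np.array(p["mtx"]))@[uv[0],uv[1],1]
    d=E[:3,:3]@(k*[1,-1,-1]); o=E[:3,3]; return o+d*(z-o[2])/d[2]
E
python3 - <<'E'
from h import *
s=state();print(s["orientation"],s["tool_pos"])
p=camera_params("wrist");T=np.eye(4);T[:3,:3]=R.from_euler("xyz",s["orientation"],degrees=True).as_matrix();T[:3,3]=s["tool_pos"]
print(np.round(p["mtx"],1).tolist(),np.round(np.linalg.inv(T)@p["extrinsics"],3).tolist())
yaw=s["orientation"][2]
res={}
for nm,xy,z,names in [("tee",(0.40,0.30),0.30,["tee"]),("dryer",(0.50,-0.02),0.40,["bar","dryer","switch"])]:
    t=state()["t"]; goto([*xy,z],[180,0,yaw]); print(nm,state()["t"]-t)
    wait(0.2); d=look("wrist",names,"w_"+nm); print({k:[(round(a,2),int(b.sum())) for a,b in v] for k,v in d["m"].items()}); res[nm]=d
pickle.dump(res,open("res.pkl","wb")); print(state()["t"],state()["orientation"],state()["joints"])
E
python3 -c "
import cv2,numpy as np
cv2.imwrite('pics/wcat.png',cv2.resize(np.hstack([cv2.imread('pics/w_tee.png'),cv2.imread('pics/w_dryer.png')]),(800,300)))"
```

```text
[-1.79998652e+02 -3.49049504e-04  1.56979138e+02] [0.21508269 0.506194   0.23127149]
[[323.7, 0.0, 253.8], [0.0, 323.7, 194.4], [0.0, 0.0, 1.0]] [[0.0, 0.965, 0.263, 0.066], [1.0, 0.0, -0.001, -0.0], [-0.001, 0.263, -0.965, -0.143], [0.0, 0.0, 0.0, 1.0]]
tee 1.1
{'tee': [(0.9, 5121), (0.89, 5763), (0.74, 2551)]}
dryer 1.3167
{'bar': [(0.87, 3667)], 'dryer': [(0.67, 15960)], 'switch': [(0.55, 616)]}
4.1167 [-1.79999104e+02 -1.51598777e-03  1.57017462e+02] [-2.24737520e+00  6.18488480e+00  3.11389362e+01  1.14955786e+02
 -3.00964169e-04  2.07351626e+01]
```

View pics/wcat.png

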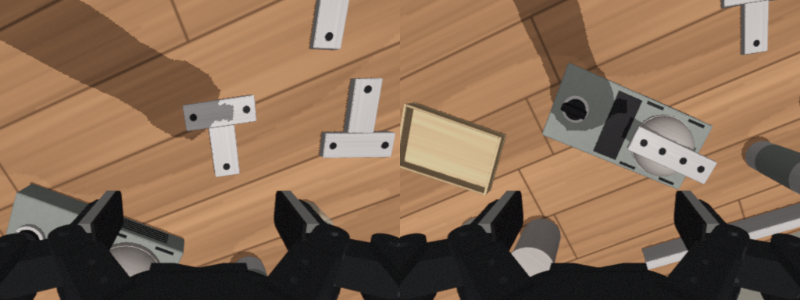

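```bash
cat >> h.py <<'E'
def boxp(x0,x1,y0,y1,z0,z1): return [np.array([[x,y,z] for x in(x0,x1) for y in(y0,y1) for z in(z0,z1)])]
a=np.linspace(0,2*np.pi,24,endpoint=False)
dome=np.vstack([np.c_[r*np.cos(a)-.075,r*np.sin(a),np.full(24,.055+np.sqrt(max(0,.06**2-r*r)))] for r in(.06,.055,.045,.03,0.)])
disc=np.vstack([np.c_[.02*np.cos(a)+.11,.02*np.sin(a),np.full(24,z)] for z in(.045,.061)])
M=dict(dryer=boxp(-.155,.155,-.075,.075,0,.045)+[dome,disc]+boxp(.087,.133,-.007,.007,.061,.095),
 bar=boxp(-.075,.075,-.022,.022,0,.016),
 tee=boxp(-.0507,-.0067,-.06,.06,0,.016)+boxp(-.0067,.0833,-.022,.022,0,.016),
 tray=boxp(-.1,.1,-.07,.07,0,.03))
def tf(X,q,z=0):
    c,s=np.cos(q[2]),np.sin(q[2]); return np.c_[X[:,0]*c-X[:,1]*s+q[0],X[:,0]*s+X[:,1]*c+q[1],X[:,2]+z]
def render(name,p,q,z=0,S=4):
    m=np.zeros((384,512),np.uint8)
    for P in M[name]:
        h=cv2.convexHull(((proj(p,tf(P,q,z)))*16).round().astype(np.int32))
        cv2.fillConvexPoly(m,h,255,cv2.LINE_AA,4)
    return m/255.
def fit(name,obs,q0,z=0,ign=()):
    """obs: list of (cam params, mask, ignore mask or None)"""
    def f(q):
        e=0
        for o in obs:
            d=np.abs(render(name,o[0],q,z)-o[1])
            if o[2] is not None: d=d*(~o[2])
            e+=d.sum()/o[1].sum()
        return e
    best=None
    for dy in (0,.15,-.15):
        s=np.array([[0,0,0],[.012,0,0],[0,.012,0],[0,0,.2]])
        x=np.array(q0)+[0,0,dy]
        for k in range(3):
            r=minimize(f,x,method="Nelder-Mead",options=dict(initial_simplex=x+s/(2**k),xatol=1e-5,fatol=1e-5,maxiter=200)); x=r.x
        if best is None or r.fun<best.fun: best=r
    return best.x,best.fun/len(obs)
def near(d,name,X):
    """mask of class name nearest the projection of X"""
    u=proj(d["cam"],[X])[0]; b=None
    for p,m in d["m"].get(name,[]):
        yx=np.argwhere(m)
        if len(yx)<30: continue
        e=np.linalg.norm(yx.mean(0)[::-1]-u)
        if e<25 and (b is None or e<b[0]): b=(e,m)
    return None if b is None else b[1]
E
python3 - <<'E'
from h import *
res=pickle.load(open("res.pkl","rb"))
goto([0.36,-0.28,0.42],[180,0,157]); wait(0.2)
res["tray"]=look("wrist",["tray"],"w_tray")
for c in ["scene","side"]: res[c]=look(c,["tee","bar","dryer","tray"],c+"1")
pickle.dump(res,open("res.pkl","wb")); print(state()["t"])
def go(name,X,z,q0,keys,union=()):
    O={}
    for k in keys:
        m=near(res[k],name,X)
        if m is None: print(name,k,"none"); continue
        m=m.copy(); ig=np.zeros_like(m)
        if name=="dryer":
            b=near(res[k],"bar",[.59,.07,.12])
            if b is not None: ig|=cv2.dilate(b.astype(np.uint8),np.ones((5,5)))>0
        O[k]=(res[k]["cam"],m,ig)
        q,e=fit(name,[O[k]],q0,z); print(name,k,np.round([*q[:2]*1000,np.degrees(q[2])],1),round(e,3))
    if len(O)>1:
        q,e=fit(name,list(O.values()),q0,z); print(name,"ALL",np.round([*q[:2]*1000,np.degrees(q[2])],1),round(e,3))
go("tee",[.42,.32,.015],0,[.42,.32,-0.3],["tee","scene","side"])
go("bar",[.595,.07,.13],.115,[.595,.07,-.4+.0],["dryer","scene","side"])
go("dryer",[.54,-.01,.05],0,[.545,.0,np.radians(-135)],["dryer","scene","side"])
go("tray",[.43,-.34,.01],0,[.43,-.34,.7],["tray","scene","side"])
p=res["tee"]["cam"];print(ray(p,(280,160),.016))
p=res["dryer"]["cam"]
for uv in [(296,180),(400,215)]: print(ray(p,uv,.131))
E
```

```text
6.05
tee tee [425.  332.8 -14.3] 0.073
tee scene [426.1 334.  -14.6] 0.191
tee side [423.3 327.8 -12.5] 0.213
tee ALL [425.  332.9 -14.5] 0.166
bar dryer [598.1  76.4  41.8] 0.089
bar scene [597.4  77.6  41.8] 0.187
bar side [594.9  72.4  44.8] 0.146
bar ALL [596.8  74.9  43. ] 0.152
dryer dryer [ 545.6   24.7 -135.7] 0.033
dryer scene [ 547.2   29.6 -135.1] 0.094
dryer side [ 543.5   23.5 -134.4] 0.05
dryer ALL [ 544.4   24.7 -135.1] 0.065
tray tray [ 442.4 -340.8   46.4] 0.029
tray scene [ 444.2 -339.9   48.2] 0.063
tray side [ 441.5 -343.1   46.4] 0.049
tray ALL [ 442.2 -341.5   46.9] 0.052
[0.41518199 0.33222554 0.016     ]
[0.54561012 0.02171265 0.131     ]
[0.64488707 0.13297978 0.131     ]
```

The tee fit confirms the choice: the T shape at wrist-crop (219,130), with the stem pointing down in the picture. The bar on the dome (crop 672,155), the switch (575,108) and the tray also agree across the cameras. Next: move the bar into the tray, then refit the dryer with the dome uncovered.

Run:
```python
from h import *
x,y=.5975,.076; yaw=222.4
goto([x,y,.22],[180,0,yaw]); print(state()["t"])
print(movel([x,y,.119],.12,guard=15)); grab(60); s=state(); print("w",s["width"],s["gripper_force"],s["t"])
movel([x,y,.24],.2)
s=state(); print("w",s["width"],s["force"],s["torque"])
tx,ty=.4422,-.3415
goto([tx,ty,.16],[180,0,226.8]); wait(.2)
print(movel([tx,ty,.0115],.12,guard=8), state()["tool_pos"]); wait(.2); ungrasp(); wait(.2)
movel([tx,ty,.16],.25); s=state(); print(s["t"],s["width"])
goto([.50,-.02,.40],[180,0,157]); wait(.3)
d=look("wrist",["dryer","bar","switch"],"w_dry2"); pickle.dump(d,open("dry2.pkl","wb"))
m=near(d,"dryer",[.54,.02,.05]); q,e=fit("dryer",[(d["cam"],m,None)],[.5446,.0247,np.radians(-135.2)]); print(q,np.degrees(q[2]),e)
ov=d["im"][:,:,::-1].copy(); r=(render("dryer",d["cam"],q)>.5).astype(np.uint8)
cv2.drawContours(ov,cv2.findContours(r,0,1)[0],-1,(0,0,255),1); cv2.imwrite("pics/ov.png",ov)
print(boxes_of("wrist","bar")[:1],state()["t"])
```

```text
7.775
False
w 0.042092511668493364 60.97014784812927 9.2333
w 0.042236399766974075 [ 0.26084062  0.5057482  -3.09945056] [ 0.00137895 -0.04532296  0.04145884]
False [ 0.44263545 -0.34183114  0.0123636 ]
14.875 0.08537305055483498
[ 0.54553612  0.02420879 -2.36563903] -135.54113235686486 0.04070425685402957
[{'location': [0.4431, -0.3412, 0.0241], 'p': 0.78}] 17.0333
```

View pics/ov.png

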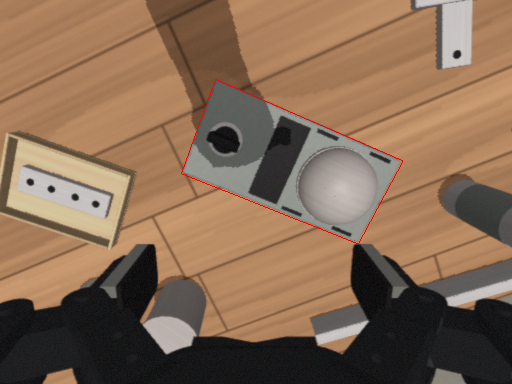

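Run:
```python
from h import *
goto([.53,.035,.40],[180,0,337]); wait(.3)
d=look("wrist",["dryer"]); m=near(d,"dryer",[.54,.02,.05])
if m is None: print("no dryer")
else:
    q,e=fit("dryer",[(d["cam"],m,None)],[.5446,.0247,np.radians(-135.2)]); print("337",np.round(q,4),np.degrees(q[2]),e)
ob=[]
for yaw in (-14.5,165.5):
    dx=.04*np.array([np.cos(np.radians(yaw)),np.sin(np.radians(yaw))])
    goto([.435-dx[0],.33-dx[1],.26],[180,0,yaw]); wait(.3)
    d=look("wrist",["tee"],f"w_tee{yaw}"); m=near(d,"tee",[.435,.33,.016])
    if m is None: print("no tee"); continue
    ob.append((d["cam"],m,None)); q,e=fit("tee",ob[-1:],[.425,.333,np.radians(-14.4)]); print(yaw,np.round(q,4),np.degrees(q[2]),e)
q,e=fit("tee",ob,[.425,.333,np.radians(-14.4)]); print(np.round(q,4),np.degrees(q[2]),e)
for c in ["scene","side"]:
    d=look(c,["dryer"]); m=near(d,"dryer",[.54,.02,.05])
    if m is not None: q,e=fit("dryer",[(d["cam"],m,None)],[.5446,.0247,np.radians(-135.2)]); print(c,np.round(q,4),np.degrees(q[2]),e)
pickle.dump(ob,open("tee.pkl","wb")); print(state()["t"])
```

```text
337 [ 0.5445  0.0244 -2.3682] -135.68995393861303 0.02254057668537618
-14.5 [ 0.4244  0.3339 -0.248 ] -14.20725890488606 0.058827047565437655
165.5 [ 0.4259  0.333  -0.2542] -14.564797777046262 0.0838289946571761
[ 0.4249  0.3337 -0.2525] -14.46885063199411 0.07360578355734249
scene [ 0.5449  0.026  -2.3706] -135.8263026069616 0.07678433727138408
side [ 0.5446  0.0225 -2.3596] -135.19421981920945 0.05227760315322058
24.9167
```

Run:
```python
from h import *
u=lambda a:np.array([np.cos(np.radians(a)),np.sin(np.radians(a))])
L=.020; px,py=np.array([.4250,.3335])+L*u(-14.4)
goto([px,py,.10],[180,0,165.6])
print(movel([px,py,.004],.1,guard=15),state()["tool_pos"]); grab(70); s=state(); z0=s["tool_pos"][2]; print(s["width"],s["gripper_force"],z0)
movel([px,py,.24],.2); wait(.2); s=state(); print("w",s["width"],s["force"],s["torque"],s["tool_pos"])
dx,dy=np.array([.5985,.0770])+L*u(44.5)
goto([dx,dy,.20],[180,0,224.5]); wait(.2)
movel([dx,dy,z0+.115+.006],.12); wait(.3); s=state(); print(s["tool_pos"],s["force"],s["t"])
print(movel([dx,dy,z0+.115-.002],.02,guard=2.5)); s=state(); print(s["tool_pos"],s["force"],s["torque"],s["t"])
im=read_camera("side"); cv2.imwrite("pics/pl.png",cv2.resize(im[150:260,200:360,::-1],(800,550)))
```

```text
False [0.44478566 0.32883578 0.00476667]
0.04198332446409946 71.99371218681335 0.004795326303756481
w 0.04183533021763771 [-0.12838613  0.16497328 -3.32359319] [-0.00402606 -0.06978065 -0.02651418] [0.44413541 0.32836616 0.23921891]
[0.61302848 0.09103376 0.12637959] [-0.91942975 -0.66453518 -3.88010097] 31.35
True
[0.61296416 0.09112305 0.11957475] [1.25261909 1.13548697 3.7037367 ] [ 0.04146836 -0.12215846  0.03021987] 31.7083
```

View pics/pl.png

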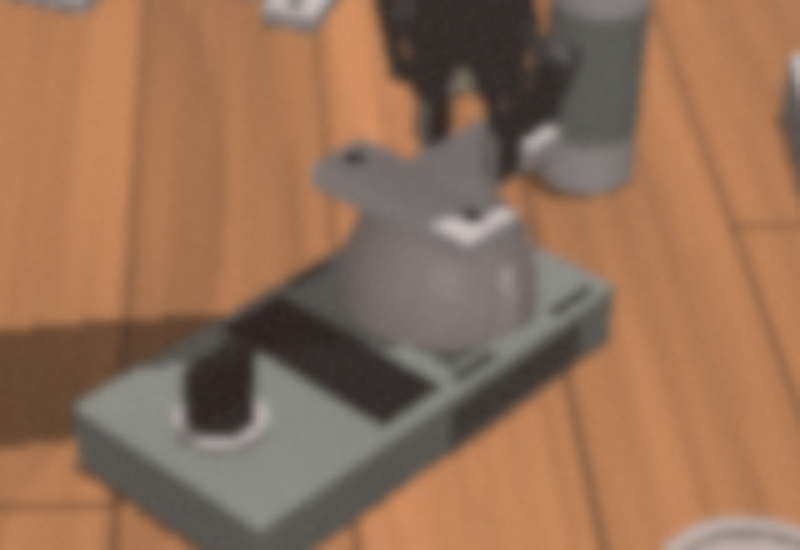

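The picture shows the tee seated on the dome in the gripper, stem pointing away from the switch (crop 220,390). Contact came at the expected height. Releasing and checking the balance.

```bash
cat >> h.py <<'E'
def fit3(obs,q0):
    """tee resting on dome: x,y,yaw,rx,ry (rot vec), z"""
    def T(X,q):
        return R.from_rotvec([q[3],q[4],0]).apply(tf(X,[0,0,q[2]]))+[q[0],q[1],.115]
    def f(q):
        e=0
        for p,m in obs:
            im=np.zeros((384,512),np.uint8)
            for P in M["tee"]: cv2.fillConvexPoly(im,cv2.convexHull((proj(p,T(P,q))*16).round().astype(np.int32)),255,cv2.LINE_AA,4)
            e+=np.abs(im/255.-m).sum()/m.sum()
        return e/len(obs)
    x=np.array(q0,float)
    for k in (1,.5,.25):
        s=np.vstack([np.zeros(5),np.diag([.01,.01,.1,.1,.1])*k])
        r=minimize(f,x,method="Nelder-Mead",options=dict(initial_simplex=x+s,xatol=1e-5,fatol=1e-5,maxiter=600)); x=r.x
    return x,r.fun
E
python3 - <<'E'
from h import *
s=state();p=s["tool_pos"]
ungrasp(); wait(.4)
movel([p[0],p[1],.20],.1); print(state()["t"])
goto([.55,.05,.36],[180,0,224.5]); wait(.4)
O=[]
for c in ["wrist","side","scene"]:
    d=look(c,["tee"],"bal_"+c); m=near(d,"tee",[.605,.083,.13])
    if m is None: print(c,"none",len(d["m"]["tee"])); continue
    O.append((d["cam"],m)); q,e=fit3(O[-1:],[.5985,.077,np.radians(44.5),0,0]); print(c,np.round(q[:2],4),np.degrees(q[2:]).round(1),round(e,3))
q,e=fit3(O,[.5985,.077,np.radians(44.5),0,0]); print(np.round(q[:2],4),np.degrees(q[2:]).round(1),round(e,3)); print(state()["t"])
a=cv2.imread("pics/bal_wrist.png"); b=cv2.imread("pics/bal_side.png")[130:262,190:366]
cv2.imwrite("pics/bal.png",np.hstack([cv2.resize(a,(400,300)),cv2.resize(b,(400,300))]))
E
```

```text
33.625
wrist [0.599  0.0771] [44.9 -1.7  3.2] 0.056
side [0.595  0.0731] [45.6 -3.8  0.7] 0.104
scene [0.6013 0.0774] [ 42.2  -5.8 -10.7] 0.114
[0.5992 0.0761] [44.  -5.3 -3.7] 0.114
35.0667
```

View pics/bal.png

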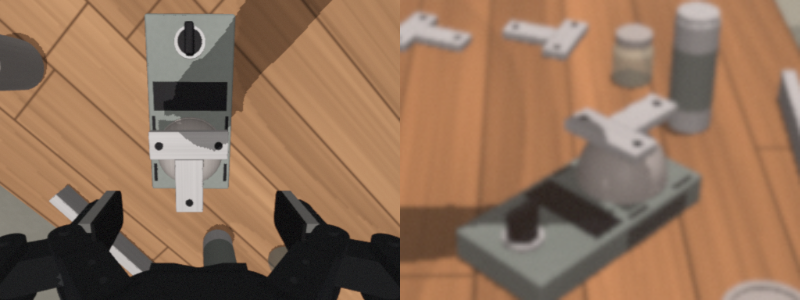

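Run:
```python
from h import *
D=np.array([.5985,.077,.13])
for az in (-45,-30,-20):
  for p in (50,40,30):
    a=np.radians(az); pos=D+np.r_[-.17*np.cos(a),-.17*np.sin(a),.11]
    o=[180,p,az+180]; q=inverse_kinematics(pos,o)
    if q is not None: break
  if q is not None: break
print(az,p,q)
if q is not None:
    goto(pos,o); wait(.4)
    d=look("wrist",["tee"],"obl"); m=near(d,"tee",[.605,.083,.13])
    if m is None: print("none",[(x[0],np.argwhere(x[1]).mean(0)) for x in d["m"]["tee"]],proj(d["cam"],[[.605,.083,.13]]))
    else:
        q,e=fit3([(d["cam"],m)],[.5985,.077,np.radians(44.5),0,0]); print(np.round(q[:2],4),np.degrees(q[2:]).round(1),round(e,3))
print(state()["t"])
```

```text
-45 50 [ 47.34575274  -4.75845615  -9.98712588  87.56389524 -49.94281534
  93.64645261]
[0.5988 0.0764] [43.6  0.4  2.1] 0.061
37.5667
```

View pics/obl.png

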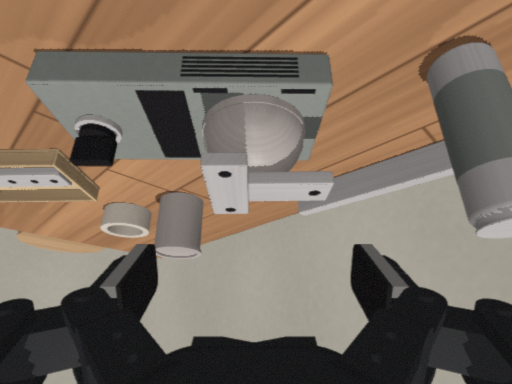

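The tee sits level (tilt about 2°), with its stem at image (332,182) pointing away from the switch at (97,140). Now the switch.

Run:
```python
from h import *
x,y=.4665,-.0527
goto([.42,0,.28],[180,0,224.5]); goto([x,y,.17],[180,0,224.5]); print(state()["t"])
print(movel([x,y,.069],.1,guard=12),state()["tool_pos"]); grab(50); wait(.2); s=state(); print(s["width"],s["torque"],s["orientation"],s["joints"][5])
j=np.array(s["joints"]); t0=s["torque"][2]
for a in [20,40,60,66,68,70,72,74,76]:
    k=j.copy(); k[5]+=a; movej(k); wait(.1); s=state(); print(a,round(s["joints"][5]-j[5],2),round(s["torque"][2]-t0,3),round(s["joint_efforts"][5],3),round(s["t"],2))
    if abs(s["torque"][2]-t0)>.6: break
d=look("scene",[],"tw")
wait(.2); ungrasp(); wait(.6); p=state()["tool_pos"]; movel([p[0],p[1],.18],.15)
goto([.40,-.05,.32],[180,0,224.5]); wait(.4); print(state()["t"])
d=look("wrist",["tee","switch"],"fin"); 
im=read_camera("side"); cv2.imwrite("pics/fin2.png",np.hstack([cv2.resize(d["im"][:,:,::-1],(400,300)),cv2.resize(im[130:262,190:366,::-1],(400,300))]))
```

```text
40.2167
False [ 0.46693673 -0.05273133  0.06972327]
0.01313956269307167 [ 0.64559046  0.85028583 -0.14276478] [ 1.79966365e+02  8.77345576e-03 -1.35494629e+02] -50.939776471097524
20 19.8 0.233 0.05 42.75
40 39.76 0.168 0.056 43.27
60 59.66 0.265 0.119 43.8
66 65.66 0.221 0.131 44.15
68 67.65 0.239 0.118 44.5
70 69.62 0.761 0.592 44.85
48.8167
```

View pics/fin2.png

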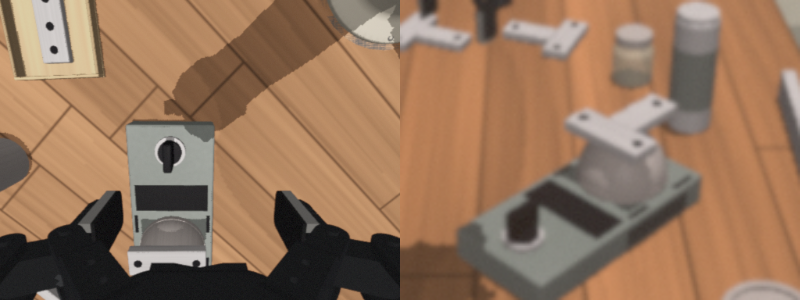

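The torque jumped at about 69.6°, so the stop was reached. The switch is back at rest (left crop 168,155), and the tee is still balanced (right crop 620,130). The bar is in the tray.

```bash
python3 -c "
from plant import *
print(sign_off(), state()['t'])"
```

```text
the job is handed in; nothing more can be done
the job is handed in; nothing more can be done
```

The job is handed in at about 49 s: the bar lies flat in the tray, the tee is balanced on the dome within about 2° of level with its stem away from the switch, and the switch was turned to its stop and sprang back; the arm went near none of the bystanders, though I did not re-measure them.

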